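# Hold the deburrer's belt tensioner back for a belt change

## Robot

A 6-joint arm with a two-finger parallel gripper is mounted at the origin on the work surface. World frame = base frame: x ahead of the robot, y to its left, z up, the work surface at z = 0. Lengths are in m, angles in rad, forces in N, time in s.
With the tool pointing down it reaches from about 0.275 to 0.825 m from the base axis. Payload 4.9 kg.
Tool frame: the origin (TCP) lies on the centre line of the jaws, within the pads' length; the fingertips stand 25 mm ahead of it and the grasp point (between the pads) lies 6 mm ahead of it; z points along the fingers, y is the line along which they close (so a half turn about z gives the same grasp; the last joint's range is limited). The gripper opens to 85 mm and grips with 20 to 120 N. Pads are 22 mm wide; open, the fingers measure 114 mm over their backs; the gripper's body (76 mm by 85 mm) begins 54 mm behind the grasp point. The pads swing forward as they close: fully open they stand 13 mm farther back than shut.
Start: joints at [-1.357, 0.326, -0.193, 1.052, 0, 1.437], TCP at [0.187, -0.517, 0.256] pointing down, gripper open.
Joint ranges: [-2.65, 2.65], [-0.97, 1.79], [-1.3, 1.35], [-1.93, 2.1], [-1.47, 1.37], [-3.14, 3.14]. Speed limits (rad/s): [2.57, 2.57, 3.14, 3.14, 3.14, 3.14].

## Interface

Orientations are given as a unit quaternion [x, y, z, w].
In Python, from station import read_state, snapshot, camera_params, job_done gives the robot as it stands.
- The arm moves only by the tool step_arm, never from a script. Its argument "commands" is a list that holds one entry, the list of rows, each a list of 7 numbers: the turn, a rotation vector about the world's x, y, z as a fraction of full scale, then the shift along the world's x, y, z as a fraction of full scale, then the opening, from -1 (shut) to 1 (fully open). In form: [[[ax, ay, az, dx, dy, dz, claw], ...]]. A call has 1 to 10 rows; each row shifts and turns the commanded pose from where the row before left it; what a row does not reach is not made up. Full scale, the value 1, is 0.5 m for a shift and 60 degrees for a turn. A row lasts 1/12 s, in which the tool goes at most 41.7 mm and 7.16 degrees, less where a joint would pass 70% of its speed; a pose out of reach is approached as far as the arm can. A call with a number of a shift or a turn outside -1 to 1 is refused whole. A call with a gripper value outside its range is refused whole. The fingers move at their own pace and stop on an object; "squeeze" is the grip in N (left out, the last holds). Time passes only in rows, so rows that do not move let the fingers close. It gives the time, the measured TCP pose, the force, the opening and the grip force at its end, in the units of the state.
- read_state(): the state, without advancing time (a new reading comes with each control period).
- snapshot(name): name is "scene" or "top" or "wrist"; returns the picture (480x640x3 uint8, red, green, blue); there is no depth.
- camera_params(name): a dict with "camera_matrix" (3x3 intrinsics, pixels), "R" (3x3) and "t" (3): a world point X has camera coordinates R X + t; the wrist camera has in their place "T_tool_cam" (4x4, takes a point from camera to tool coordinates, whose origin is the TCP and whose axes are the flange's). Camera axes: x right, y down, z forward; pixel columns grow to the right and rows downward; lengths in m; the calibration is good to about 2 mm. A picture is of the moment at which its call begins: read the wrist's pose just before it. camera_params takes no time and is no camera call.
- job_done(): hands the job in; it is judged then, once.
The state is a dict: "time_s": time; "joints": joint angles; "dq": joint speeds; "joint_efforts": joint torques, N m; "position": TCP position; "tcp_rot": TCP orientation; "force": force on the tool from outside, world axes, zero at the start; "ft_torque": the same for the moment, N m; "finger_gap": finger opening in m; "finger_force": force on a finger pad.
Only numpy, scipy, OpenCV 4.12 (cv2) and the standard library are available. Lean on these libraries where they do the work, as an engineer would, in place of code of your own. Each camera call takes 0.05 s, during which the arm holds its last target. There are 200 camera calls.

## Task

I am about to slip a new belt onto the key deburrer. First slide the flat cover fully shut over the key blanks in the box so that no dirt drops in, then push the deburrer's sprung tensioner arm back past its ratchet click, stopping before it reaches its end stop pin. The click does not lock it, so keep holding the arm back with the fingers: the program finishes while holding it; leave everything else on the bench where it is.

Things in the scene. Friction and masses are not known exactly. Their poses are not given: they have to be found in the camera images.
- keybox: Blue painted steel box for key blanks, fixed, 150 (x) x 250 (y) mm, 55 mm tall plus 9 mm rims along both long sides and the +y end. Origin: centre of its underside. Its +y half is an open compartment with brass key blanks; its -y half is closed on top and parks the open cover. It and the deburrer stand left and right of the bench's middle, either way round, it turned up to 0.4 rad.
- cover (a joint): Flat aluminium cover 130 x 120 mm sliding along the box's y axis between the rims, its top face 61 mm above the bench. Value in m: 0 = fully shut, at its stop at the +y end; grows as it opens towards the box's -y; at the start 0.07 to 0.11. It slides with about 2 N of friction and stays where it is left.
- cover_tab (a point): Centre of the upright finger tab in the middle of the cover, axes as the box's. The tab is a flat ridge 50 mm long (box x), 12 mm thick (box y), standing 30 mm above the cover (61 to 91 mm above the bench); this point is 76 mm above the bench. Nothing stands beside it on the cover. Pushing it towards the box's +y shuts the cover.
- deburrer: Key deburrer, fixed: green housing 260 x 260 mm, dark deck 60 mm above the bench. Origin: centre of its underside; unturned (up to 0.25 rad), x points away from the robot, y to its left. On the deck: spindle pulley under a brass brush disc (72 mm across, at x -60, y +88 mm, top 110 mm up), motor pulley (44 mm, at +80, +85 mm), the steel tensioner arm and a loose lock cylinder (near +100, -105 mm).
- tensioner_pivot (a point): Vertical pivot axis of the tensioner arm, at x +35, y -20 mm in the deburrer's frame, 80 mm above the bench; axes as the deburrer's. The arm is a flat steel bar with a black idler pulley (34 mm across) half-way along it, its top 103 mm above the bench.
- tension_post (a point): Centre of the upright round steel post at the arm's free end, 115 mm from the pivot: 14 mm across, from the arm's top at 85 mm to 135 mm above the bench; this point is 110 mm above it. Push or pinch it here. At rest the arm points from the pivot to the deburrer's -x side, 0.15 rad towards +y. About 30 mm is free towards the idler pulley, more elsewhere.
- tensioner (a joint): Angle in rad: 0 = at rest; grows counter-clockwise from above, post swinging to the deburrer's -y side, away from the brush. A sprung pawl at its tail clicks over a tooth from 0.32 to 0.52, adding some 3 N; past the click from 0.54 (post moved 61 mm); end stop pin at 0.90. The spring pushes the post back with about 4 N at rest, 8 N past the click, and throws it right back if let go.

How it is judged:
By the outcome, as a careful person would: the job done as asked, in the order asked, and still so for the second after the job is handed in, while the arm keeps its last pose, push and grip.
It also fails if it takes over 46 s, if anything falls off the work surface, if the arm or the gripper's body presses on something with over 40 N, if the wrist force passes 120 N, or if a joint passes its speed limit or range.

## Working session

There is one attempt and no reset: what is moved stays moved. The work goes in short steps, Python scripts to look and compute and a tool call to move; the robot and the scene stay as the last step left them, time stands still between calls to the robot, and variables do not carry over. Pictures are saved under pics/ and viewed, at most 10 in all, crops included, and the job is handed in when it is done.

Besides the shell and the picture viewer there is one more tool, called after "Request:" as name(argument=value, ...) on one line, values as JSON. step_arm: Moves the arm, as the interface text tells. Shift numbers are shares of 0.5 m and turn numbers shares of 60 degrees, none past 1 either way. Its arguments: {"type":"object","properties":{"commands":{"type":"array","items":{"type":"array","items":{"type":"array","items":{"type":"number","minimum":-1,"maximum":1}}}},"squeeze":{"type":"number"}},"required":["commands"]}

```bash
mkdir -p pics; ls; python3 - <<'E'
from station import *
import cv2, numpy as np
s=read_state(); print({k:np.round(v,3).tolist() for k,v in s.items()})
for n in ("scene","top"):
    im=snapshot(n); cv2.imwrite(f"pics/{n}0.png",im[:,:,::-1]); p=camera_params(n); print(n,{k:np.round(v,3).tolist() for k,v in p.items()})
E
```

```text
pics
{'time_s': 0.0, 'joints': [-1.357, 0.327, -0.194, 1.052, 0.0, 1.437], 'dq': [0.001, 0.001, -0.0, -0.0, 0.0, 0.001], 'joint_efforts': [0.001, -44.34, 26.244, 0.015, -0.0, 0.0], 'position': [0.187, -0.517, 0.255], 'tcp_rot': [0.985, 0.173, -0.0, -0.001], 'force': [-0.444, 0.618, -0.204], 'ft_torque': [0.029, -0.032, 0.022], 'finger_force': 0.0, 'finger_gap': 0.085}
scene {'camera_matrix': [[613.289, 0.0, 321.619], [0.0, 613.289, 237.184], [0.0, 0.0, 1.0]], 'R': [[-0.455, 0.89, -0.008], [0.726, 0.367, -0.582], [-0.515, -0.27, -0.813]], 't': [0.24, -0.348, 1.311]}
top {'camera_matrix': [[516.733, 0.0, 315.486], [0.0, 516.733, 247.589], [0.0, 0.0, 1.0]], 'R': [[0.021, -0.999, 0.028], [-0.994, -0.024, -0.108], [0.108, -0.025, -0.994]], 't': [-0.011, 0.552, 0.939]}
```

View pics/top0.png

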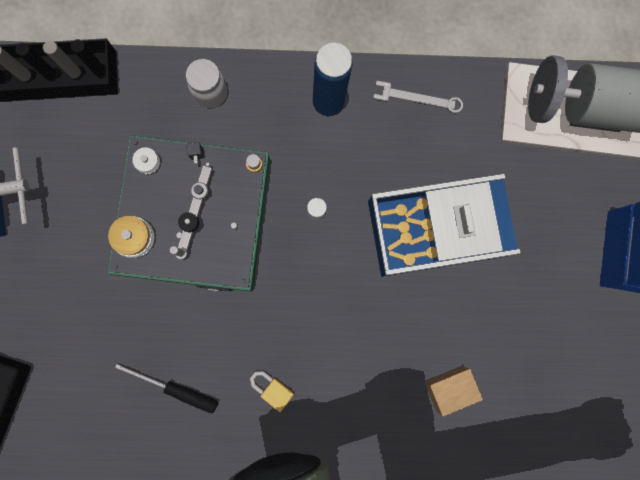

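View pics/scene0.png

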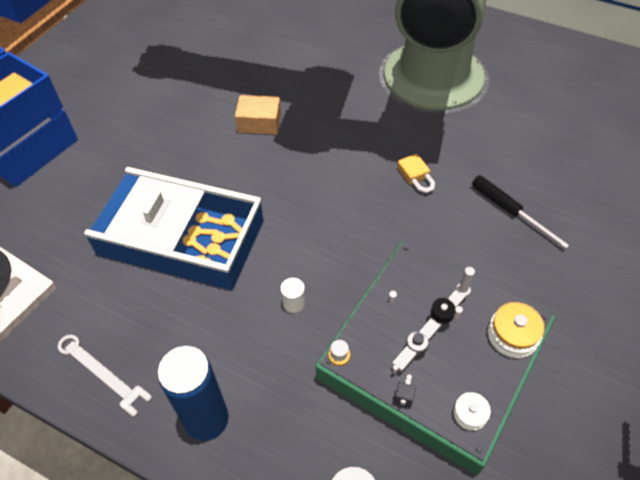

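Top view: the box is on the right with its +y end (keys) towards image left. The white cover is partly open and its tab is at about (465,215). The deburrer is on the left, with the pivot near (199,190), idler (188,222), the post at the arm's free end near (174–181,250), and the end stop pin near (234,226). In the scene view the tab is at (154,207) and the post top at (468,271). Next I'll measure them.

```bash
cat > h.py <<'E'
from station import *
import cv2, numpy as np
P={n:camera_params(n) for n in ("top","scene")}
def ray(n,uv):
    p=P[n];R=np.array(p["R"]);t=np.array(p["t"]);d=R.T@np.linalg.solve(np.array(p["camera_matrix"]),[*uv,1.]);return -R.T@t,d
def onz(n,uv,z):
    c,d=ray(n,uv);return c+d*(z-c[2])/d[2]
def proj(n,X):
    p=P[n];q=np.array(p["camera_matrix"])@(np.array(p["R"])@X+np.array(p["t"]));return q[:2]/q[2]
E
python3 - <<'E'
from h import *
for n in P: print(n,"cam",ray(n,(0,0))[0].round(3))
im=cv2.imread("pics/top0.png");hsv=cv2.cvtColor(im,cv2.COLOR_BGR2HSV)
def big(m,roi):
    k=np.zeros(m.shape,np.uint8);x0,y0,x1,y1=roi;k[y0:y1,x0:x1]=m[y0:y1,x0:x1]
    c=cv2.findContours(k,cv2.RETR_EXTERNAL,cv2.CHAIN_APPROX_NONE)[0];return max(c,key=cv2.contourArea)
# box white rims
w=cv2.inRange(hsv,(0,0,150),(180,70,255)); c=big(w,(355,165,535,285))
r=cv2.approxPolyDP(cv2.convexHull(c),6,True)[:,0];print("rim hull",r.tolist())
for q in r: print(onz("top",q,0.064).round(4))
g=cv2.inRange(hsv,(50,60,30),(95,255,255));c=cv2.findContours(g[120:300,95:285].copy(),cv2.RETR_LIST,cv2.CHAIN_APPROX_NONE)[0]
pts=cv2.convexHull(np.vstack(c))+[95,120]
r=cv2.approxPolyDP(pts,8,True)[:,0];print("green",r.tolist())
for q in r: print(onz("top",q,0.06).round(4))
a=cv2.resize(im[160:280,90:280],None,fx=4,fy=4,interpolation=cv2.INTER_CUBIC)
b=cv2.resize(im[170:280,365:525],None,fx=4,fy=4,interpolation=cv2.INTER_CUBIC)
cv2.imwrite("pics/a.png",a)
cv2.imwrite("pics/b.png",b)
E
```

```text
top cam [0.447 0.025 0.993]
scene cam [1.038 0.269 0.866]
rim hull [[504, 175], [519, 252], [386, 273], [373, 194]]
[ 0.6923 -0.3455  0.064 ]
[ 0.5492 -0.3704  0.064 ]
[ 0.5054 -0.1267  0.064 ]
[ 0.6499 -0.1019  0.064 ]
green [[268, 154], [251, 290], [108, 273], [130, 136]]
[0.7208 0.0929 0.06  ]
[0.4696 0.1157 0.06  ]
[0.4945 0.3715 0.06  ]
[0.7475 0.3475 0.06  ]
```

View pics/a.png

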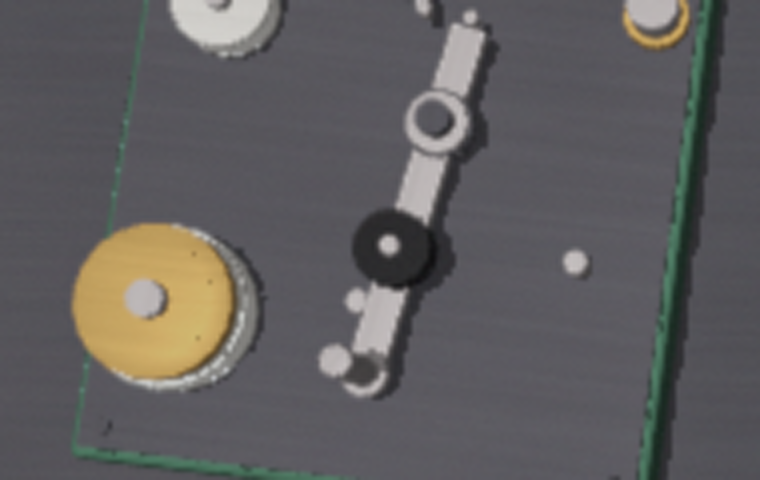

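View pics/b.png

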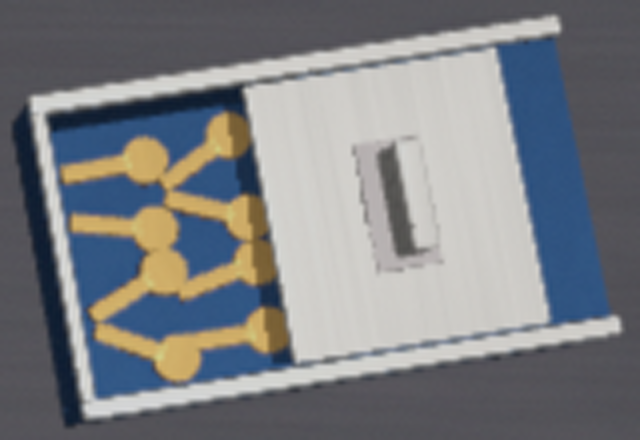

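Crop a: the post top is at (173.3,250.0), the pivot at (198.8,189.5) and the end pin at (233.8,225.5). Crop b: the tab top is at (469.5,218.5), the cover's front edge mid at (431.8,226.2) and its back edge mid at (495.8,215.9).

```bash
python3 - <<'E'
from h import *
rim=np.array([onz("top",q,.064)[:2] for q in [(504,175.5),(519,252),(386.5,273),(373,194.5)]])
by=(rim[3]-rim[0])+(rim[2]-rim[1]);by/=np.linalg.norm(by);bx=np.array([by[1],-by[0]]);bc=rim.mean(0)
print("box",bc.round(4),"y",by.round(3),"yaw",np.arctan2(bx[1],bx[0]).round(3))
for nm,q,z in (("tab",(469.5,218.5),.091),("front",(431.8,226.2),.061),("back",(495.8,215.9),.061)):
    X=onz("top",q,z)[:2]; print(nm,X.round(4),"box frame",((X-bc)@bx).round(4),((X-bc)@by).round(4))
sq=np.array([onz("top",q,.06)[:2] for q in [(268,153),(251,290),(108.5,274),(130.5,137)]])
dy=(sq[3]-sq[0])+(sq[2]-sq[1]);dy/=np.linalg.norm(dy);dx=np.array([dy[1],-dy[0]]);dc=sq.mean(0)
print("deb",dc.round(4),"yaw",np.arctan2(dx[1],dx[0]).round(3))
W=lambda x,y: dc+x*dx+y*dy
pv=W(.035,-.02);print("pivot nominal",pv.round(4),"seen",onz("top",(198.75,189.5),.09).round(4))
post=onz("top",(173.25,250),.135)[:2];print("post seen",post.round(4), np.linalg.norm(post-pv))
for q in (0,.33,.54,.7,.9):
    v=-np.cos(.15-q)*dx+np.sin(.15-q)*dy; print(q,(pv+.115*v).round(4))
print("scene proj post", proj("scene",np.r_[post,.135]).round(1),"tab",proj("scene",np.r_[onz("top",(469.5,218.5),.091)[:2],.091]).round(1))
im=cv2.imread("pics/scene0.png")
cv2.imwrite("pics/c.png",np.hstack([cv2.resize(im[250:330,420:500],None,fx=5,fy=5),cv2.resize(im[170:250,110:190],None,fx=5,fy=5)]))
E
```

```text
box [ 0.5987 -0.2363] y [-0.175  0.985] yaw 0.175
tab [ 0.6042 -0.2711] box frame -0.0007 -0.0352
front [ 0.5934 -0.211 ] box frame -0.0009 0.0259
back [ 0.6155 -0.3299] box frame 0.0002 -0.0951
deb [0.6077 0.2314] yaw -0.09
pivot nominal [0.6407 0.2083] seen [0.6441 0.211  0.09  ]
post seen [0.5311 0.2391] 0.11382122887765571
0 [0.529  0.2357]
0.33 [0.5262 0.198 ]
0.54 [0.5309 0.1744]
0.7 [0.5377 0.1573]
0.9 [0.5499 0.1378]
scene proj post [470.8 270.4] tab [151.5 199.4]
```

View pics/c.png

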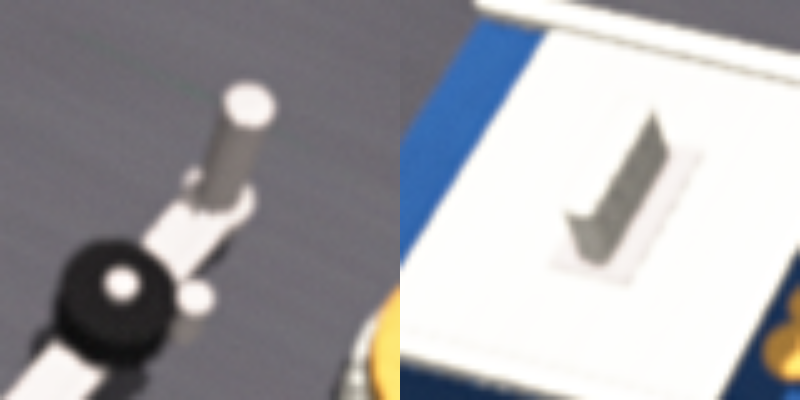

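Request:
step_arm(commands=[[[0,0,-0.0833,0.06,0.03,0,-1],[0,0,-0.0833,0.06,0.03,0,-1],[0,0,0,0.06,0.03,0,-1],[0,0,0,0.06,0.03,0,-1],[0,0,0,0.06,0.03,0,-1],[0,0,0,0.06,0.03,0,-1],[0,0,0,0.06,0.03,0,-1],[0,0,0,0.06,0.03,0,-1],[0,0,0,0.06,0.03,0,-1],[0,0,0,0.06,0.03,0,-1]]], squeeze=40)

```text
time_s: 0.93
position: [0.4886, -0.3659, 0.2558]
tcp_rot: [0.996, 0.087, -0.0, -0.0]
force: [-1.0, -0.9, 0.6]
finger_gap: -0.0003
finger_force: 0.0
```

Request:
step_arm(commands=[[[0,0,0,0.06,0.03,0,-1],[0,0,0,0.06,0.03,0,-1],[0,0,0,0.06,0.03,0,-1],[0,0,0,0.06,0.02,0,-1],[0,0,0,0,0,0,-1],[0,0,0,0,0,0,-1]]])

```text
time_s: 1.43
position: [0.6084, -0.3108, 0.2549]
tcp_rot: [0.996, 0.088, -0.001, -0.0]
force: [-0.8, 0.1, -0.4]
finger_gap: 0.0
finger_force: 0.0
```

Request:
step_arm(commands=[[[0,0,0,0.006,0,-0.06,-1],[0,0,0,0,0,-0.06,-1],[0,0,0,0,0,-0.06,-1],[0,0,0,0,0,-0.05,-1],[0,0,0,0,0,-0.04,-1],[0,0,0,0,0,-0.03,-1],[0,0,0,0,0,-0.012,-1],[0,0,0,0,0,0,-1]]])

```text
time_s: 2.1
position: [0.6083, -0.312, 0.0984]
tcp_rot: [0.996, 0.086, -0.002, -0.001]
force: [-1.1, 0.1, -0.2]
finger_gap: -0.0001
finger_force: 0.0
```

```bash
python3 - <<'E'
from h import *
print(read_state()["position"])
im=snapshot("top")[:,:,::-1];im2=snapshot("scene")[:,:,::-1]
cv2.imwrite("pics/d.png",np.hstack([cv2.resize(im[160:290,365:535],(400,306)),cv2.resize(im2[140:290,70:270],(400,306))]))
E
```

```text
[ 0.60832682 -0.31199334  0.09841719]
```

View pics/d.png

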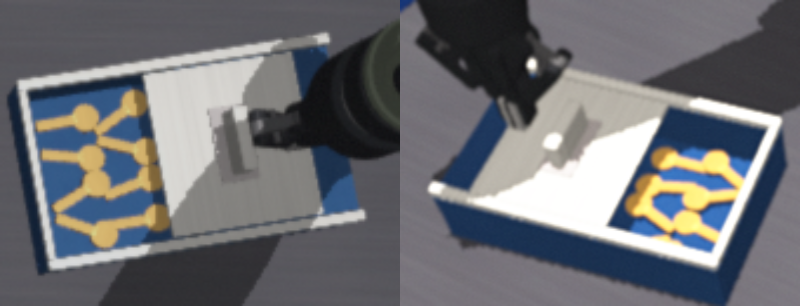

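The shut fingers are behind the tab (left crop: tab at (240,140), fingertips at (262,130)) with a clear gap. Now I'll push along the box's +y.

Request:
step_arm(commands=[[[0,0,0,-0.0035,0.0197,0,-1],[0,0,0,-0.0035,0.0197,0,-1],[0,0,0,-0.0035,0.0197,0,-1],[0,0,0,-0.0035,0.0197,0,-1],[0,0,0,-0.0035,0.0197,0,-1],[0,0,0,-0.0035,0.0197,0,-1],[0,0,0,-0.0035,0.0197,0,-1],[0,0,0,-0.0035,0.0197,0,-1]]])

```text
time_s: 2.87
position: [0.5965, -0.2323, 0.1006]
tcp_rot: [0.996, 0.087, 0.0, 0.0]
force: [0.7, -2.8, 2.3]
finger_gap: -0.0002
finger_force: 1.3
```

Request:
step_arm(commands=[[[0,0,0,-0.0018,0.0098,0,-1],[0,0,0,-0.0018,0.0098,0,-1],[0,0,0,0,0,0,-1]]])

```text
time_s: 3.12
position: [0.5943, -0.222, 0.1001]
tcp_rot: [0.996, 0.087, -0.0, -0.001]
force: [0.7, -0.7, -0.4]
finger_gap: 0.0001
finger_force: 0.0
```

Request:
step_arm(commands=[[[0,0,0,-0.0018,0.0098,0,-1],[0,0,0,-0.0018,0.0098,0,-1],[0,0,0,-0.0009,0.005,0,-1]]])

```text
time_s: 3.37
position: [0.5922, -0.2108, 0.1]
tcp_rot: [0.996, 0.086, -0.0, -0.0]
force: [0.6, -2.8, -0.3]
finger_gap: -0.0006
finger_force: 1.1
```

Request:
step_arm(commands=[[[0,0,0,-0.0009,0.005,0,-1],[0,0,0,-0.0009,0.005,0,-1]]])

```text
time_s: 3.53
position: [0.5913, -0.2061, 0.1001]
tcp_rot: [0.996, 0.086, -0.0, -0.0]
force: [1.0, -1.2, -0.3]
finger_gap: 0.0002
finger_force: 1.1
```

Request:
step_arm(commands=[[[0,0,0,-0.0009,0.005,0,-1],[0,0,0,-0.0009,0.005,0,-1]]])

```text
time_s: 3.7
position: [0.5904, -0.201, 0.1001]
tcp_rot: [0.996, 0.086, -0.0, -0.0]
force: [1.2, -3.0, -1.2]
finger_gap: 0.0001
finger_force: 1.1
```

Request:
step_arm(commands=[[[0,0,0,-0.0007,0.004,0,-1],[0,0,0,-0.0007,0.004,0,-1]]])

```text
time_s: 3.87
position: [0.5901, -0.1993, 0.1002]
tcp_rot: [0.996, 0.086, -0.0, 0.003]
force: [1.6, -12.3, -7.1]
finger_gap: -0.0001
finger_force: 6.1
```

Request:
step_arm(commands=[[[0,0,0,-0.0007,0.004,0,-1],[0,0,0,0,0,0,-1]]])

```text
time_s: 4.03
position: [0.5901, -0.1992, 0.1003]
tcp_rot: [0.996, 0.086, -0.0, 0.005]
force: [1.9, -13.4, -6.5]
finger_gap: -0.0001
finger_force: 6.6
```

The stop is reached: force jumped to about 13 N and the motion ceased. Backing off, lifting, and checking.

Request:
step_arm(commands=[[[0,0,0,0.0035,-0.0197,0,-1],[0,0,0,0.0035,-0.0197,0.02,-1],[0,0,0,0,0,0.06,-1],[0,0,0,0,0,0.06,-1],[0,0,0,0,0,0.06,-1],[0,0,0,-0.06,0,0.03,-1],[0,0,0,-0.06,0,0,-1],[0,0,0,-0.06,0.03,0,-1],[0,0,0,0,0.06,0,-1],[0,0,0,0,0.06,0,-1]]])

```text
time_s: 4.87
position: [0.5011, -0.1391, 0.2155]
tcp_rot: [0.996, 0.085, -0.0, -0.001]
force: [0.8, 0.1, 0.2]
finger_gap: 0.0001
finger_force: 0.0
```

```bash
python3 - <<'E'
from h import *
print(read_state()["position"])
im=snapshot("top")[:,:,::-1]; im2=snapshot("scene")[:,:,::-1]
cv2.imwrite("pics/e.png",np.hstack([cv2.resize(im[160:290,365:535],(400,306)),cv2.resize(im2[140:290,70:270],(400,306))]))
E
```

```text
[ 0.50109026 -0.13909533  0.21547016]
```

View pics/e.png

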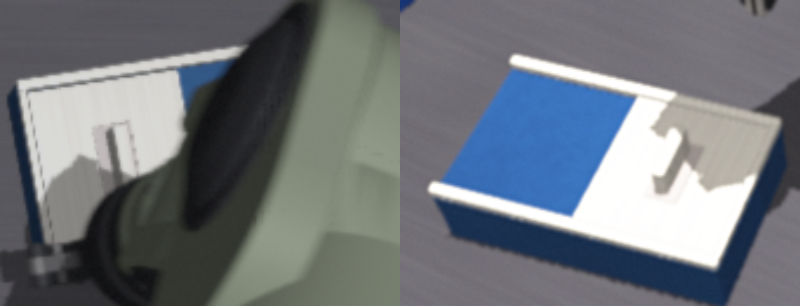

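The cover is shut flush against the +y end, with no keys visible. Next, the tensioner post.

Request:
step_arm(commands=[[[0,0,-0.04,0.005,0.063,0,0.18],[0,0,-0.04,0.005,0.063,0,0.18],[0,0,0,0.005,0.063,0,0.18],[0,0,0,0.005,0.063,0,0.18],[0,0,0,0.005,0.063,0,0.18],[0,0,0,0.005,0.063,0,0.18],[0,0,0,0.005,0.063,0,0.18],[0,0,0,0.005,0.063,0,0.18],[0,0,0,0.005,0.063,0,0.18],[0,0,0,0.005,0.063,0,0.18]]])

```text
time_s: 5.8
position: [0.531, 0.1509, 0.2152]
tcp_rot: [0.998, 0.067, -0.001, -0.011]
force: [0.9, 0.4, 0.0]
finger_gap: 0.0502
finger_force: 0.0
```

Request:
step_arm(commands=[[[0,0,0,0.005,0.063,0,0.18],[0,0,0,0.005,0.063,0,0.18],[0,0,0,0,0,0,0.18],[0,0,0,0,0,0,0.18]]])

```text
time_s: 6.13
position: [0.5414, 0.1824, 0.215]
tcp_rot: [0.996, 0.088, -0.002, -0.022]
force: [-0.2, -0.6, 0.5]
finger_gap: 0.0501
finger_force: 0.0
```

```bash
python3 -c "
from h import *
s=read_state();print(np.round(s['joints'],3),np.round(s['dq'],3),s['position'],s['tcp_rot'])"
```

```text
[ 0.174  0.393 -0.205  0.974  0.044  3.14 ] [-0.021 -0.012 -0.021  0.    -0.007  0.001] [0.54139807 0.18240065 0.21497079] [ 0.99591704  0.08754193 -0.00241968 -0.0219046 ]
```

Joint 6 is at its limit, so I'll take the equivalent grasp, a half turn the other way.

Request:
step_arm(commands=[[[0,0,0.115,0,0,0,0.18],[0,0,0.115,0,0,0,0.18],[0,0,0.115,0,0,0,0.18],[0,0,0.115,0,0,0,0.18],[0,0,0.115,0,0,0,0.18],[0,0,0.115,0,0,0,0.18],[0,0,0.115,0,0,0,0.18],[0,0,0.115,0,0,0,0.18],[0,0,0.115,0,0,0,0.18],[0,0,0.115,0,0,0,0.18]]])

```text
time_s: 6.97
position: [0.541, 0.1811, 0.2152]
tcp_rot: [0.77, 0.638, -0.015, -0.017]
force: [0.3, -0.4, 0.1]
finger_gap: 0.0503
finger_force: 0.0
```

Request:
step_arm(commands=[[[0,0,0.115,0,0.01,0,0.18],[0,0,0.115,0,0.01,0,0.18],[0,0,0.115,0,0.01,0,0.18],[0,0,0.115,0,0.01,0,0.18],[0,0,0.115,0,0.01,0,0.18],[0,0,0.115,0,0.01,0,0.18],[0,0,0.115,0,0.01,0,0.18],[0,0,0.115,0,0.01,0,0.18],[0,0,0.115,0,0.01,0,0.18],[0,0,0.115,0,0.01,0,0.18]]])

```text
time_s: 7.8
position: [0.5411, 0.2313, 0.2152]
tcp_rot: [0.273, 0.962, -0.022, -0.006]
force: [0.4, 0.1, -1.1]
finger_gap: 0.0503
finger_force: 0.0
```

Request:
step_arm(commands=[[[0,0,0.115,0,0.01,0,0.18],[0,0,0.115,0,0,0,0.18],[0,0,0.115,0,0,0,0.18],[0,0,0.115,0,0,0,0.18],[0,0,0.115,0,0,0,0.18],[0,0,0,0,0,0,0.18]]])

```text
time_s: 8.3
position: [0.541, 0.2362, 0.2153]
tcp_rot: [-0.022, 1.0, -0.022, 0.0]
force: [-0.8, 0.3, -0.2]
finger_gap: 0.0504
finger_force: 0.0
```

```bash
cat > fix.py <<'E'
from h import *
from scipy.spatial.transform import Rotation as Ro
s=read_state();R=Ro.from_quat(s["tcp_rot"]);M=R.as_matrix()
yaw=np.arctan2(M[1,0],M[0,0]);print("t",s["time_s"],"yaw x deg",np.degrees(yaw).round(2),"pos",np.round(s["position"],4),"tool z",M[:,2].round(4),"j",np.round(s["joints"],2))
T=Ro.from_euler("z",np.radians(-175))*Ro.from_euler("x",np.pi)
print("turn units",(np.degrees((T*R.inv()).as_rotvec())/60).round(4),"shift to post",((np.array([.5315,.2388,.118])-s["position"])/.5).round(4))
E
python3 fix.py
```

```text
t 8.3 yaw x deg -177.45 pos [0.541  0.2362 0.2153] tool z [ 0.002  -0.0446 -0.999 ] j [ 0.31  0.44 -0.13  1.01 -0.04  0.26]
turn units [0.0426 0.0028 0.0408] shift to post [-0.0189  0.0052 -0.1945]
```

Request:
step_arm(commands=[[[0.0426,0.0028,0.0408,-0.019,0.005,-0.03,0.18],[0,0,0,0,0,-0.04,0.18],[0,0,0,0,0,-0.02,0.18],[0,0,0,0,0,0,0.18]]])

```text
time_s: 8.63
position: [0.53, 0.2387, 0.1679]
tcp_rot: [-0.042, 0.999, -0.001, -0.002]
force: [1.1, 0.3, 0.2]
finger_gap: 0.0505
finger_force: 0.0
```

```bash
python3 fix.py; python3 - <<'E'
from h import *
im=snapshot("wrist")[:,:,::-1]; im2=snapshot("scene")[:,:,::-1]
cv2.imwrite("pics/f.png",np.hstack([cv2.resize(im,(400,300)),cv2.resize(im2[200:350,380:580],(400,300))]))
p=camera_params("wrist");T=np.array(p["T_tool_cam"]);print(T.round(3));K=np.array(p["camera_matrix"]);s=read_state()
from scipy.spatial.transform import Rotation as Ro
X=Ro.from_quat(s["tcp_rot"]).inv().apply(np.array([.5315,.2388,.135])-s["position"]);c=np.linalg.inv(T)@np.r_[X,1];q=K@c[:3];print("post top predicted in f.png",q[:2]/q[2]*.625)
E
```

```text
t 8.6333 yaw x deg -175.2 pos [0.53   0.2387 0.1679] tool z [-0.0042 -0.0012 -1.    ] j [ 0.3   0.46 -0.23  0.89  0.    0.21]
turn units [ 0.0012 -0.004   0.0034] shift to post [ 0.003   0.0003 -0.0998]
[[ 0.    -0.95  -0.313  0.079]
 [ 1.     0.     0.001  0.001]
 [-0.001 -0.313  0.95  -0.117]
 [ 0.     0.     0.     1.   ]]
post top predicted in f.png [200.01637423 185.10735595]
```

View pics/f.png

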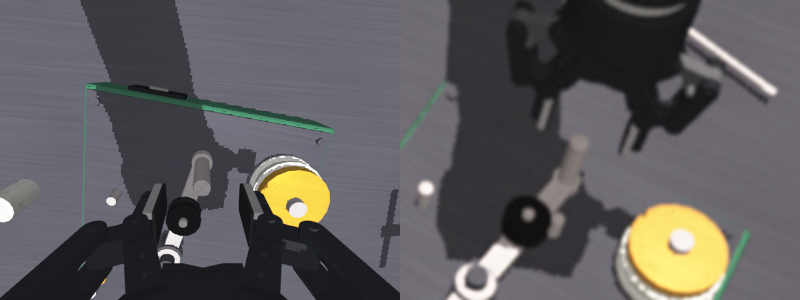

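The wrist view shows the post top at (202,187) against the predicted (200,185), so it sits between the open jaws. Descend and pinch.

Request:
step_arm(commands=[[[0,0,0,0.003,0,-0.04,0.18],[0,0,0,0,0,-0.04,0.18],[0,0,0,0,0,-0.018,0.18],[0,0,0,0,0,0,0.18]]])

```text
time_s: 9.07
position: [0.5321, 0.2397, 0.1199]
tcp_rot: [-0.043, 0.999, -0.0, -0.001]
force: [0.1, -0.9, -0.1]
finger_gap: 0.0507
finger_force: 0.0
```

Request:
step_arm(commands=[[[0,0,0,0,0,0,-1],[0,0,0,0,0,0,-1],[0,0,0,0,0,0,-1],[0,0,0,0,0,0,-1],[0,0,0,0,0,0,-1],[0,0,0,0,0,0,-1]]], squeeze=40)

```text
time_s: 9.57
position: [0.5342, 0.2384, 0.1228]
tcp_rot: [-0.043, 0.999, -0.002, 0.002]
force: [-0.7, -5.5, 3.0]
finger_gap: 0.0127
finger_force: 38.9
```

Pinched at 39 N. Following the arc, turning with the arm.

Request:
step_arm(commands=[[[0,0,0.067,-0.0032,-0.0156,0,-1],[0,0,0.067,-0.0024,-0.016,0,-1],[0,0,0.067,-0.001,-0.016,0,-1],[0,0,0.067,0,-0.016,0,-1]]])

```text
time_s: 9.9
position: [0.5304, 0.2092, 0.1228]
tcp_rot: [-0.185, 0.983, 0.002, 0.002]
force: [-0.5, 4.7, 1.2]
finger_gap: 0.0128
finger_force: 39.2
```

Request:
step_arm(commands=[[[0,0,0.067,0.001,-0.016,0,-1],[0,0,0.067,0.0024,-0.0164,0,-1],[0,0,0.067,0.0034,-0.0156,0,-1]]])

```text
time_s: 10.15
position: [0.533, 0.186, 0.1228]
tcp_rot: [-0.287, 0.958, 0.003, 0.001]
force: [-3.4, 5.6, 3.3]
finger_gap: 0.0129
finger_force: 39.6
```

Request:
step_arm(commands=[[[0,0,0.067,0.0044,-0.0154,0,-1],[0,0,0.067,0.0054,-0.0152,0,-1],[0,0,0.067,0.0066,-0.0146,0,-1],[0,0,0,0,0,0,-1],[0,0,0,0,0,0,-1]]])

```text
time_s: 10.57
position: [0.5407, 0.1633, 0.1227]
tcp_rot: [-0.384, 0.923, 0.003, 0.001]
force: [-6.0, 6.1, 5.9]
finger_gap: 0.013
finger_force: 39.9
```

```bash
python3 - <<'E'
from h import *
s=read_state();d=np.array(s["position"][:2])-[.6432,.211];print(s["time_s"],s["position"],s["force"],s["dq"],"r",np.hypot(*d),"q",np.pi+np.arctan2(-d[1],-d[0])-np.radians(166.0))
im=snapshot("wrist")[:,:,::-1]; im2=snapshot("scene")[:,:,::-1]; im3=snapshot("top")[:,:,::-1]
cv2.imwrite("pics/g.png",np.hstack([cv2.resize(im3[120:300,90:290],(400,360)),cv2.resize(im2[200:400,330:552],(400,360))]))
E
```

```text
10.5667 [0.5406551  0.16328544 0.12273209] [-6.01169991  6.07053808  5.88007095] [ 7.13517845e-03 -1.90207901e-03 -1.21013350e-03  6.22100652e-05
 -2.97794845e-03  6.15912197e-03] r 0.113102326379216 q 0.679853788256235
```

View pics/g.png

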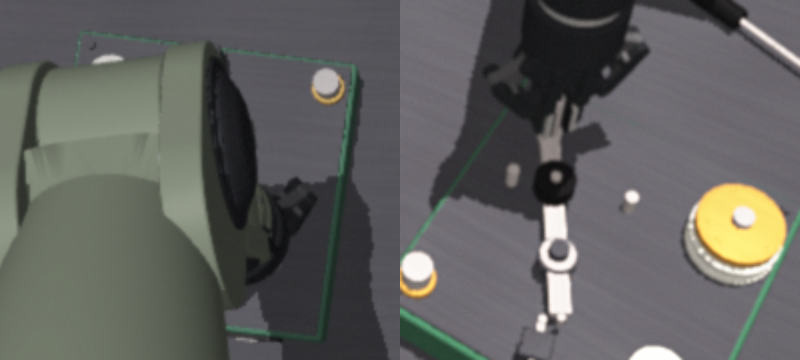

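The scene view shows the post in the fingers at (555,125), the arm swung to about 0.68 rad, past the click and clear of the end pin at (513,175). The post moved 75 mm, which agrees, and the arm is at rest, so I'm handing in.

```bash
python3 -c "
from station import *
print(job_done())"
```

```text
the job is handed in; nothing more can be done
None
```

The cover is fully shut against its stop, and the gripper is holding the tensioner arm at about 0.68 rad (measured, ±0.03), past the click and short of the end stop pin; the job was handed in at about 11 s.

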